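# Raise the moisture analyser's hood and tare it

## Task

Get the moisture analyser ready for the next feed sample: push its counterweighted hood up by the blue front lip, past the balance point, so that it stays raised by itself - do not fling it - and then press the blue tare key fully down and let it come back. Do not touch the weighing pan under the hood or press the green start key, and leave the jar, the bottle and the spoon where they are.

Things in the scene. Friction and masses are not known exactly. Their poses are not given: they have to be found in the camera images.
- analyser: bench moisture analyser, fixed; white hood on a grey base 345 x 214 mm, front towards the robot. Origin: on the bench under its middle; own +x points from its front to its rear hinge, z up. Flat front deck (x -180 to -60 mm) with display and two keys, top 45 mm above the bench. White chamber block: x -60 to +125 mm, top at 85 mm. Closed hood: x -65 to +122, y -95 to +95, z 87 to 164 mm
- hood (a joint): hood angle: 0 closed, grows as the lip goes up and back, stop at 1.45 rad. Hinge axis along the analyser's y. A steel counterweight bar on two cranks moves behind the hinge. Balance point near 0.86 rad: below it the hood falls shut, beyond it it goes on to the stop by itself, damped, and stays. Lifting takes about 2 to 3 N at the lip, less as it rises; above 2 rad/s it is flung
- hood_hinge (a point): middle of the hood's hinge axis: 135 mm behind the analyser's origin and 100 mm above the bench
- hood_lip (a point): lower front edge of the blue lift lip, at its middle; moves with the hood. Lip 120 mm wide, 16 mm thick, juts 45 mm out from the hood's front. Closed, the point is 110 mm in front of the analyser's origin, 118 mm above the bench, 245 mm before the hinge. Under the lip it is open down to the deck (73 mm) and 50 mm back to the chamber block
- tare_key (a joint): travel of the blue round tare key, 0 = up, 5 mm = fully down; spring back, about 1 N to start and 4.5 N fully down
- tare_key_top (a point): centre of the top of the blue round tare key (25 mm diameter): 145 mm in front of the analyser's origin and 78 mm to its own +y side (left as the robot faces it); top 53 mm above the bench, 8 mm above the deck
- start_key (a joint): travel of the green start key, the same as the tare key: not to be pressed
- start_key_top (a point): centre of the top of the green start key: 145 mm in front of the analyser's origin, 78 mm to its own -y side, top 53 mm above the bench
- pan: round aluminium weighing pan, 94 mm diameter, fixed in the chamber under the hood; origin at its foot, 30 mm behind the analyser's origin, 86 mm above the bench, rim at 96 mm: not to be touched
- bottle: loose pale blue bottle with white cap, 62 mm diameter, 180 mm tall, 0.3 kg, standing beside the analyser; origin at the centre of its underside
- jar: loose clear sample jar with red cap, 64 mm diameter, 85 mm tall, 0.2 kg, standing beside the analyser; origin at the centre of its underside
- spoon: loose steel sample spoon, 160 mm long, lying on the bench in front and to one side of the analyser; origin under its middle

How it is judged:
By the outcome, as a careful person would: the job done as asked, in the order asked, and still so for the second after the job is handed in, with the robot touching nothing.
It also fails if it takes over 51 s, if anything falls off the work surface, if the arm or the gripper's body presses on something with over 40 N, if the wrist force passes 120 N, or if a joint passes its speed limit or range.

## Robot

A 6-joint arm with a two-finger parallel gripper is mounted at the origin on the work surface. World frame = base frame: x ahead of the robot, y to its left, z up, the work surface at z = 0. Lengths are in m, angles in degrees, forces in N, time in s.
With the tool pointing down it reaches from about 0.375 to 0.9 m from the base axis. Payload 3.1 kg.
Tool frame: the origin (TCP) lies at the very end of the fingers, on their centre line; the grasp point (between the pads) lies 19 mm behind it (bot.tcp_to_grasp is the distance from the TCP to the grasp point, in m); z points along the fingers, y is the direction in which the jaws open and shut (so a half turn about z gives the same grasp; the last joint's range is limited). The gripper opens to 87 mm and grips with 3 to 60 N. Pads are 19 mm wide; open, the fingers measure 117 mm over their backs; the gripper's body (75 mm by 190 mm) begins 51 mm behind the grasp point.
Start: joints at [66.148, 30.224, 82.088, -0, 67.689, -10.227], TCP at [0.147, 0.607, 0.223] pointing down, gripper open.
Joint ranges: [-176.69, 176.69], [-43.24, 126.21], [12.49, 139.97], [-82, 262], [0, 151.66], [-163.58, 163.58]. Speed limits (degrees/s): [159.86, 159.86, 180, 180, 180, 180].

## Interface

Orientations are given as a 3x3 rotation matrix whose columns are the frame's x, y, z axes.
In Python, from rig import telemetry, eyes, order, bot gives the robot as it stands. The module is installed in compiled form; this text tells all that it offers.
- The arm moves only by the tool servo_tool, never from a script. Its argument "targets" is a list of rows, each a list of 2 entries, a list of its own where there are three numbers: the shift along the tool's x, y, z in m, then the turn, a rotation vector about the tool's x, y, z in rad. In form: [[[tx, ty, tz], [wx, wy, wz]], ...]. A call has 1 to 12 rows; each row is the pose to reach, as a shift and turn from the pose commanded when the call began, along the tool's axes at that moment; what a row does not reach only later rows make up. A row lasts 1/8 s, in which the tool goes at most 62.5 mm and 10.7 degrees, less where a joint would pass 70% of its speed; a pose out of reach is approached as far as the arm can. A call with a gripper value outside its range is refused whole. "gripper" is the finger opening in m, from 0 to 0.087, set as the call begins (left out, the last holds). The fingers move at their own pace and stop on an object; the grip force is fixed at half the most. Time passes only in rows, so rows that repeat a pose let the fingers close. It gives the time, the measured TCP pose, the force and the opening at its end, in the units of the state.
- telemetry.read_state(): the state, without advancing time (a new reading comes with each control period).
- eyes.capture(name): name is "scene" or "top" or "wrist"; returns a dict with "pixels" (420x560x3 uint8, blue, green, red), "intrinsics" (3x3 intrinsics, pixels), "k1" (the pictures are not rectified: a ray, as slopes to the right and down, at radius r is drawn at 1 + k1 r^2 times it, then the intrinsics apply), "extrinsics" (4x4, takes a point from camera to world coordinates); the wrist camera has in their place "T_tool_cam" (4x4, takes a point from camera to tool coordinates, whose origin is the TCP and whose axes are the flange's). Camera axes: x right, y down, z forward; pixel columns grow to the right and rows downward; lengths in m; the calibration is good to about 2 mm. A picture is of the moment at which its call begins: read the wrist's pose just before it. There is no depth.
- order.hand_in(): hands the job in, once; it reports no verdict.
The state is a dict: "time_s": time; "joint_positions": joint angles; "qvel": joint speeds; "tau": joint torques, N m; "position": TCP position; "tcp_rot": TCP orientation; "force": force on the tool from outside, world axes, zero at the start; "moment": the same for the moment, N m; "opening": opening from 0.0 (shut) to 1.0 (fully open).
Only numpy, scipy, OpenCV 4.12 (cv2) and the standard library are available. Lean on these libraries where they do the work, as an engineer would, in place of code of your own. Each camera call takes 0.05 s, during which the arm holds its last target. There are 200 camera calls.

## Working session

There is one attempt and no reset: what is moved stays moved. The work goes in short steps, Python scripts to look and compute and a tool call to move; the robot and the scene stay as the last step left them, time stands still between calls to the robot, and variables do not carry over. Pictures are saved under pics/ and viewed, about 8 in all and at most 12, crops included, and the job is handed in when it is done.

Besides the shell and the picture viewer there is one more tool, called after "Call:" as a command line: name --argument value ..., lists and objects as JSON in quotes. servo_tool: Moves the arm, as the interface text tells. Its arguments: {"type":"object","properties":{"targets":{"type":"array","items":{"type":"array"}},"gripper":{"type":"number"}},"required":["targets"]}

```bash
mkdir -p pics
cat > h.py <<'E'
import numpy as np, cv2
from rig import telemetry, eyes, order, bot
def ray(c,px,T=None):
    K=c["intrinsics"];k1=c["k1"]
    T=c["extrinsics"] if T is None else T
    d=np.array([(px[0]-K[0][2])/K[0][0],(px[1]-K[1][2])/K[1][1]])
    u=d.copy()
    for _ in range(20): u=d/(1+k1*(u@u))
    T=np.array(T); return T[:3,3],T[:3,:3]@np.array([u[0],u[1],1.])
def plane(c,px,z,T=None):
    o,d=ray(c,px,T); return o+d*(z-o[2])/d[2]
def blobs(img,lo,hi,amin=30):
    m=cv2.inRange(cv2.cvtColor(img,cv2.COLOR_BGR2HSV),lo,hi)
    n,l,s,ce=cv2.connectedComponentsWithStats(m)
    return [(ce[i].round(1).tolist(),s[i].tolist()) for i in range(1,n) if s[i][4]>=amin]
E
python3 - <<'E'
from h import *
s=telemetry.read_state();print(s)
ims=[]
for n in("scene","top"):
    c=eyes.capture(n);ims.append(c["pixels"]);cv2.imwrite(f"pics/{n}0.png",c["pixels"])
    print(n,np.array(c["extrinsics"]).round(3).tolist(),c["k1"])
    for nm,lo,hi in(("blue",(95,110,60),(130,255,255)),("green",(45,100,50),(85,255,255)),("red",(0,150,80),(8,255,255))):
        for b in blobs(c["pixels"],lo,hi): print(nm,b,[plane(c,b[0],z).round(3).tolist() for z in(.053,.126)])
E
```

```text
{'time_s': 0.0, 'joint_positions': array([ 6.61468273e+01,  3.02794794e+01,  8.21572351e+01, -7.07328571e-04,
        6.76890584e+01, -1.02257815e+01]), 'qvel': array([-0.08758447, -0.01720991,  0.04001528, -0.07104111,  0.04033479,
        0.02726845]), 'tau': array([-1.08113149e-03, -4.40039992e+01, -1.76593530e+01,  6.32070517e-02,
        5.82119927e-02, -1.87321948e-04]), 'position': array([0.14690815, 0.60672593, 0.22156142]), 'tcp_rot': array([[-9.71849417e-01,  2.35601232e-01, -8.77260233e-04],
       [ 2.35602562e-01,  9.71847408e-01, -2.01226868e-03],
       [ 3.78470102e-04, -2.16230690e-03, -9.99997591e-01]]), 'force': array([-0.05450842,  0.1078001 , -0.34461346]), 'moment': array([-0.01096257, -0.00948358, -0.03529522]), 'opening': 0.9981829381378281}
scene [[-0.053, 0.707, -0.705, 1.294], [0.999, 0.033, -0.043, 0.072], [-0.007, -0.707, -0.708, 0.782], [0.0, 0.0, 0.0, 1.0]] -0.05824855578343957
blue ([466.4, 94.1], [430, 75, 73, 40, 1496]) [[0.032, 0.596, 0.053], [0.159, 0.543, 0.126]]
blue ([286.8, 177.5], [261, 173, 53, 10, 524]) [[0.463, 0.04, 0.053], [0.546, 0.043, 0.126]]
red ([14.4, 96.1], [12, 89, 6, 15, 46]) [[0.097, -0.865, 0.053], [0.217, -0.771, 0.126]]
red ([376.0, 235.6], [363, 225, 26, 24, 366]) [[0.647, 0.244, 0.053], [0.711, 0.227, 0.126]]
top [[-0.001, -0.981, 0.194, 0.482], [-1.0, 0.002, 0.004, 0.04], [-0.004, -0.194, -0.981, 0.852], [0.0, 0.0, 0.0, 1.0]] -0.08048884649436923
blue ([271.7, 247.9], [241, 235, 63, 27, 1440]) [[0.566, 0.045, 0.053], [0.558, 0.045, 0.126]]
blue ([236.1, 281.5], [231, 276, 12, 12, 112]) [[0.497, 0.119, 0.053], [0.495, 0.112, 0.126]]
green ([311.3, 277.6], [306, 272, 12, 12, 119]) [[0.504, -0.036, 0.053], [0.502, -0.03, 0.126]]
red ([180.5, 195.2], [168, 183, 26, 25, 493]) [[0.68, 0.243, 0.053], [0.662, 0.224, 0.126]]
```

```bash
sleep 0
python3 -c "
import cv2
a=cv2.imread('pics/scene0.png');b=cv2.imread('pics/top0.png')
cv2.imwrite('pics/both0.png',cv2.resize(cv2.hconcat([a,b]),(800,300),interpolation=cv2.INTER_AREA))"
```

```text
(no output)
```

View pics/both0.png

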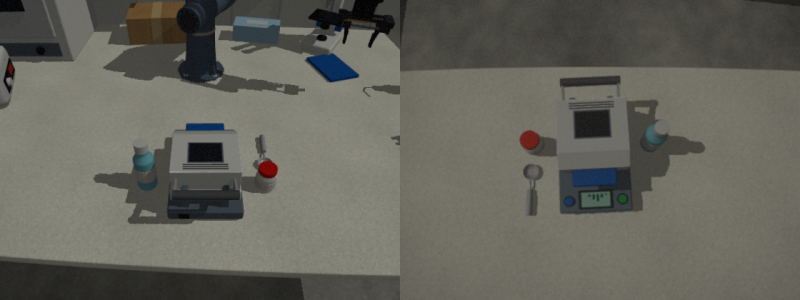

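```bash
cat >> h.py <<'E'
from scipy.spatial.transform import Rotation as Ro
A=np.array([.645,.048,0]);YAW=np.radians(2.6)
def Rt(tilt,yaw=YAW):  # tilt deg below horizontal; jaw axis lateral, tool x = up/back side
    t=np.radians(tilt);f=np.array([np.cos(yaw),np.sin(yaw),0]);z=f*np.cos(t)-np.array([0,0,np.sin(t)])
    y=np.array([-np.sin(yaw),np.cos(yaw),0]);return np.column_stack([np.cross(y,z),y,z])
def loc(x,y,z): c,s=np.cos(YAW),np.sin(YAW);return A+np.array([c*x-s*y,s*x+c*y,z])
def rel(p,R,P0=None,R0=None):
    s=telemetry.read_state();P0=s["position"] if P0 is None else P0;R0=s["tcp_rot"] if R0 is None else R0
    R0=np.array(R0);return (R0.T@(np.array(p)-P0)).round(3).tolist(),Ro.from_matrix(R0.T@R).as_rotvec().round(3).tolist()
E
python3 -c "
from h import *
print(rel([.42,.04,.30],Rt(90)),rel([.42,.04,.30],Rt(60)))"
```

```text
([-0.399, -0.487, -0.078], [-0.002, -0.001, -0.283]) ([-0.399, -0.487, -0.078], [-0.076, -0.521, -0.276])
```

Call:
servo_tool --targets '[[[-0.04, -0.049, -0.02], [-0.01, -0.05, -0.03]], [[-0.08, -0.098, -0.04], [-0.015, -0.1, -0.055]], [[-0.12, -0.146, -0.06], [-0.02, -0.16, -0.083]], [[-0.16, -0.195, -0.078], [-0.03, -0.21, -0.11]], [[-0.2, -0.244, -0.078], [-0.038, -0.26, -0.138]], [[-0.24, -0.292, -0.078], [-0.045, -0.31, -0.166]], [[-0.28, -0.341, -0.078], [-0.053, -0.365, -0.193]], [[-0.32, -0.39, -0.078], [-0.06, -0.417, -0.22]], [[-0.36, -0.438, -0.078], [-0.068, -0.47, -0.248]], [[-0.399, -0.487, -0.078], [-0.076, -0.521, -0.276]], [[-0.399, -0.487, -0.078], [-0.076, -0.521, -0.276]], [[-0.399, -0.487, -0.078], [-0.076, -0.521, -0.276]]]' --gripper 0

```text
time_s: 1.6
position: [0.4212, 0.0372, 0.3008]
tcp_rot: [[-0.864, -0.04, 0.502], [-0.034, 0.999, 0.021], [-0.502, 0.001, -0.865]]
force: [-0.2, 0.1, 0.2]
opening: 0.001
```

```bash
python3 -c "
from h import *
s=telemetry.read_state();print(s['time_s'],s['position'],s['tcp_rot'].round(3),s['joint_positions'].round(1),s['opening'])
c=eyes.capture('wrist');cv2.imwrite('pics/w1.png',c['pixels']);print(np.round(c['T_tool_cam'],3))
T=np.eye(4);T[:3,:3]=s['tcp_rot'];T[:3,3]=s['position'];T=T@np.array(c['T_tool_cam'])
for nm,lo,hi in(('blue',(95,110,60),(130,255,255)),('green',(45,100,50),(85,255,255))):
  for b in blobs(c['pixels'],lo,hi): print(nm,b,[plane(c,b[0],z,T).round(4).tolist() for z in(.053,.126)])
print(rel(loc(-.150,0,.12),Rt(35)),rel(loc(-.150,0,.12),Rt(45)))
"
```

```text
1.6 [0.42119982 0.03724408 0.30075456] [[-0.864 -0.04   0.502]
 [-0.034  0.999  0.021]
 [-0.502  0.001 -0.865]] [ -17.8   -3.4  123.7   18.8   32.5 -123.5] 0.001456200967704902
[[-0.    -0.953 -0.304  0.084]
 [ 1.    -0.    -0.    -0.001]
 [ 0.    -0.304  0.953 -0.162]
 [ 0.     0.     0.     1.   ]]
blue ([337.1, 129.7], [328, 121, 19, 18, 283]) [[0.4938, 0.1171, 0.053], [0.446, 0.0988, 0.126]]
blue ([277.8, 202.7], [230, 187, 97, 32, 2910]) [[0.6349, 0.0458, 0.053], [0.5573, 0.0426, 0.126]]
green ([217.7, 130.6], [208, 122, 20, 18, 292]) [[0.5013, -0.0377, 0.053], [0.4519, -0.0234, 0.126]]
([0.027, 0.001, 0.193], [-0.003, -0.434, -0.004]) ([0.027, 0.001, 0.193], [-0.002, -0.259, -0.004])
```

View pics/w1.png

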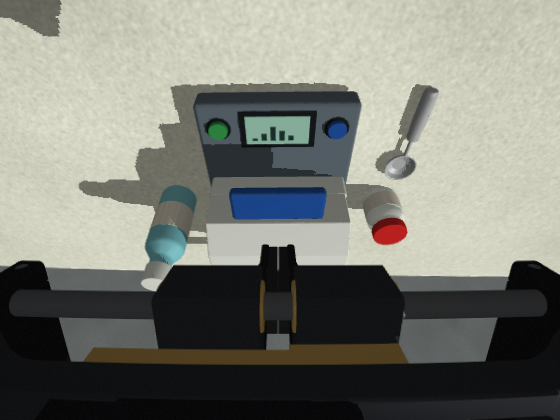

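```bash
python3 -c "
from h import *
print(rel(loc(-.159,0,.135),Rt(40)))
"
```

```text
([0.027, 0.001, 0.176], [-0.003, -0.347, -0.004])
```

Call:
servo_tool --targets '[[[0.005, 0, 0.03], [0, -0.06, 0]], [[0.009, 0, 0.06], [-0.001, -0.12, -0.001]], [[0.014, 0.001, 0.09], [-0.002, -0.18, -0.002]], [[0.018, 0.001, 0.12], [-0.002, -0.24, -0.003]], [[0.023, 0.001, 0.15], [-0.003, -0.3, -0.004]], [[0.027, 0.001, 0.176], [-0.003, -0.347, -0.004]], [[0.027, 0.001, 0.176], [-0.003, -0.347, -0.004]], [[0.027, 0.001, 0.176], [-0.003, -0.347, -0.004]], [[0.027, 0.001, 0.176], [-0.003, -0.347, -0.004]]]'

```text
time_s: 2.78
position: [0.5053, 0.0888, 0.29]
tcp_rot: [[-0.705, -0.028, 0.708], [-0.029, 1.0, 0.01], [-0.708, -0.014, -0.706]]
force: [-0.0, -0.5, -0.0]
opening: -0.001
```

```bash
python3 -c "
from h import *
s=telemetry.read_state();print(s['time_s'],s['joint_positions'].round(1),s['qvel'].round(1))
c=eyes.capture('scene');cv2.imwrite('pics/s2.png',c['pixels'][80:290,130:450].repeat(2,0).repeat(2,1))
print(loc(-.159,0,.135),rel(loc(-.082,0,.071),Rt(40)))
"
```

```text
2.775 [  -5.1    7.2  126.2   68.3    4.5 -163.5] [ 0.9  0.2 -0.7  0.8 -0.4 -0.1]
[0.48616368 0.04078728 0.135     ] ([0.116, -0.043, 0.195], [-0.022, -0.086, -0.002])
```

View pics/s2.png

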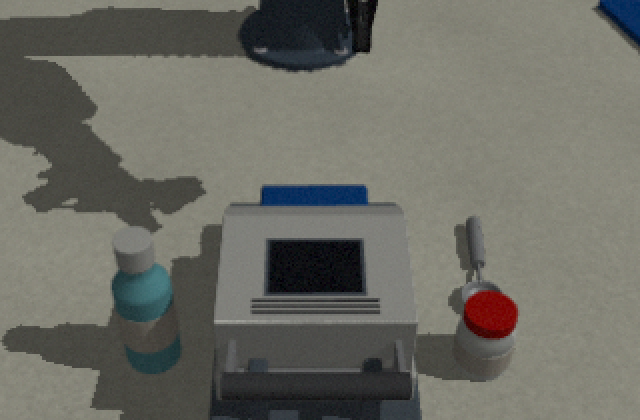

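```bash
python3 -c "
from h import *
print(rel([.43,.04,.30],Rt(65)))
"
```

```text
([0.047, -0.047, -0.061], [-0.022, 0.351, -0.007])
```

Call:
servo_tool --targets '[[[0.01, -0.01, -0.015], [-0.005, 0.09, -0.001]], [[0.024, -0.024, -0.03], [-0.011, 0.18, -0.003]], [[0.036, -0.036, -0.045], [-0.016, 0.27, -0.005]], [[0.047, -0.047, -0.061], [-0.022, 0.35, -0.007]], [[0.047, -0.047, -0.061], [-0.022, 0.35, -0.007]], [[0.047, -0.047, -0.061], [-0.022, 0.35, -0.007]]]'

```text
time_s: 3.58
position: [0.4303, 0.04, 0.2998]
tcp_rot: [[-0.905, -0.045, 0.423], [-0.041, 0.999, 0.02], [-0.424, 0.001, -0.906]]
force: [0.8, 0.6, 0.0]
opening: 0.004
```

```bash
python3 -c "
from h import *
s=telemetry.read_state();print(s['joint_positions'].round(1))"
```

```text
[ -15.1   -0.9  119.1   12.    38.4 -115.5]
```

Call:
servo_tool --targets '[[[0, 0, 0], [0, 0, 0.175]], [[0, 0, 0], [0, 0, 0.35]], [[0, 0, 0], [0, 0, 0.525]], [[0, 0, 0], [0, 0, 0.7]], [[0, 0, 0], [0, 0, 0.875]], [[0, 0, 0], [0, 0, 1.05]], [[0, 0, 0], [0, 0, 1.225]], [[0, 0, 0], [0, 0, 1.4]], [[0, 0, 0], [0, 0, 1.571]], [[0, 0, 0], [0, 0, 1.571]]]'

```text
time_s: 4.82
position: [0.4299, 0.0406, 0.2992]
tcp_rot: [[-0.049, 0.906, 0.421], [0.999, 0.044, 0.021], [0.0, 0.422, -0.907]]
force: [-0.2, -0.4, -0.2]
opening: 0.007
```

Call:
servo_tool --targets '[[[0, 0, 0], [0, 0, 0.175]], [[0, 0, 0], [0, 0, 0.35]], [[0, 0, 0], [0, 0, 0.525]], [[0, 0, 0], [0, 0, 0.7]], [[0, 0, 0], [0, 0, 0.875]], [[0, 0, 0], [0, 0, 1.05]], [[0, 0, 0], [0, 0, 1.225]], [[0, 0, 0], [0, 0, 1.4]], [[0, 0, 0], [0, 0, 1.571]], [[0, 0, 0], [0, 0, 1.571]]]'

```text
time_s: 6.08
position: [0.4302, 0.0403, 0.2997]
tcp_rot: [[0.905, 0.05, 0.422], [0.046, -0.999, 0.02], [0.422, 0.001, -0.906]]
force: [0.3, 0.0, 0.2]
opening: 0.004
```

```bash
cat >> h.py <<'E'
def Rf(t,yaw=YAW): return Rt(t,yaw)@np.diag([-1.,-1,1])
E
python3 -c "
from h import *
s=telemetry.read_state();print(s['joint_positions'].round(1))
for t in (50,40,35): print(rel(loc(-.18,0,.16),Rf(t)))
"
```

```text
[-15.   -0.9 119.1  11.9  38.5  64.3]
([-0.027, 0.002, 0.141], [-0.002, 0.262, 0.005])
([-0.027, 0.002, 0.141], [-0.002, 0.437, 0.005])
([-0.027, 0.002, 0.141], [-0.002, 0.524, 0.004])
```

Call:
servo_tool --targets '[[[-0.003, 0, 0.014], [0, 0.044, 0]], [[-0.005, 0, 0.028], [0, 0.087, 0.001]], [[-0.008, 0, 0.042], [0, 0.131, 0.001]], [[-0.011, 0.001, 0.056], [-0.001, 0.175, 0.002]], [[-0.013, 0.001, 0.07], [-0.001, 0.218, 0.002]], [[-0.016, 0.001, 0.085], [-0.001, 0.262, 0.003]], [[-0.019, 0.001, 0.099], [-0.001, 0.306, 0.003]], [[-0.022, 0.002, 0.113], [-0.002, 0.35, 0.004]], [[-0.024, 0.002, 0.127], [-0.002, 0.393, 0.004]], [[-0.027, 0.002, 0.141], [-0.002, 0.437, 0.005]], [[-0.027, 0.002, 0.141], [-0.002, 0.437, 0.005]], [[-0.027, 0.002, 0.141], [-0.002, 0.437, 0.005]]]'

```text
time_s: 7.58
position: [0.5008, 0.0434, 0.1717]
tcp_rot: [[0.664, 0.04, 0.746], [0.03, -0.999, 0.027], [0.747, 0.004, -0.665]]
force: [-0.1, 0.7, 0.0]
opening: 0.004
```

```bash
python3 -c "
from h import *
s=telemetry.read_state();print(s['joint_positions'].round(1),s['qvel'].round(1))
for t in (40,35): print(loc(-.18,0,.16),rel(loc(-.18,0,.16),Rf(t)))
"
```

```text
[-16.5  30.7 139.9 158.   39.4 -85.6] [  1.3   7.5   2.3  23.   10.5 -23.6]
[0.4651853  0.03983466 0.16      ] ([-0.033, 0.002, -0.019], [0.006, 0.03, -0.0])
[0.4651853  0.03983466 0.16      ] ([-0.033, 0.002, -0.019], [0.006, 0.117, 0.0])
```

```bash
python3 -c "
from h import *
for p in ((-.137,0,.13),(-.13,0,.10)): print(loc(*p),rel(loc(*p),Rf(40)))
"
```

```text
[0.50814103 0.04178527 0.13      ] ([-0.026, 0.002, 0.033], [0.006, 0.03, -0.0])
[0.51513383 0.04210281 0.1       ] ([-0.044, 0.002, 0.058], [0.006, 0.03, -0.0])
```

Call:
servo_tool --targets '[[[-0.013, 0.001, 0.016], [0.003, 0.015, 0]], [[-0.026, 0.002, 0.033], [0.006, 0.03, 0]], [[-0.035, 0.002, 0.045], [0.006, 0.03, 0]], [[-0.044, 0.002, 0.058], [0.006, 0.03, 0]], [[-0.044, 0.002, 0.058], [0.006, 0.03, 0]], [[-0.044, 0.002, 0.058], [0.006, 0.03, 0]]]'

```text
time_s: 8.32
position: [0.5233, 0.0436, 0.1034]
tcp_rot: [[0.643, 0.044, 0.765], [0.027, -0.999, 0.035], [0.766, -0.002, -0.643]]
force: [-0.2, 0.1, 0.2]
opening: 0.003
```

```bash
python3 -c "
from h import *
s=telemetry.read_state();print(s['joint_positions'].round(1),s['qvel'].round(1))
c=eyes.capture('wrist');cv2.imwrite('pics/w3.png',c['pixels'])
for p in ((-.11,0,.09),(-.082,0,.071),): print(rel(loc(*p),Rf(40)))
"
```

```text
[-15.9  47.1 139.9 163.   56.6 -92.5] [-0.  -1.   0.3  0.1  0.2  0.5]
([-0.003, 0.001, 0.018], [-0.0, -0.0, -0.002])
([0.0, 0.001, 0.051], [-0.0, -0.0, -0.002])
```

View pics/w3.png

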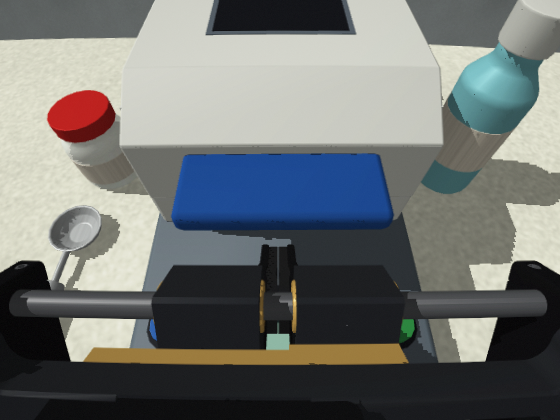

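Call:
servo_tool --targets '[[[0, 0, 0.017], [0, 0, 0]], [[0, 0, 0.034], [0, 0, 0]], [[0, 0, 0.051], [0, 0, 0]], [[0, 0, 0.051], [0, 0, 0]], [[0, 0, 0.051], [0, 0, 0]]]'

```text
time_s: 9.0
position: [0.5621, 0.0455, 0.0703]
tcp_rot: [[0.643, 0.043, 0.765], [0.025, -0.999, 0.036], [0.765, -0.004, -0.644]]
force: [0.0, 0.3, -0.4]
opening: 0.005
```

```bash
cat > lift.py <<'E'
from h import *
import sys
a,b,n=map(float,sys.argv[1:])
s=telemetry.read_state();print(s['joint_positions'].round(1),s['position'],(Ro.from_euler('z',-YAW).apply(s['position']-A)).round(4))
def pose(th):
    ph=th+np.arctan2(.018,.245);r=np.hypot(.018,.245);P=np.array([.135-r*np.cos(ph),.1+r*np.sin(ph)])
    tl=40-25*np.clip(th,0,1);t=np.radians(tl);zf=np.array([np.cos(t),-np.sin(t)]);xf=np.array([np.sin(t),np.cos(t)])
    u=zf if t>th else np.array([np.cos(th),-np.sin(th)])
    q=P+.03*u-.0095*xf
    return loc(q[0],0,q[1]),Rf(tl)
for th in np.linspace(a,b,int(n)):
    p,R=pose(th);print(round(th,3),p.round(3).tolist(),list(rel(p,R)))
E
python3 lift.py 0 .5 11
```

```text
[-13.6  50.3 133.7 164.6  53.8 -91.1] [0.56211164 0.04554934 0.0702768 ] [-0.0829  0.0013  0.0703]
0.0 [0.552, 0.044, 0.091] [[0.01, 0.001, -0.021], [-0.001, 0.001, -0.004]]
0.05 [0.554, 0.044, 0.104] [[0.02, 0.001, -0.028], [-0.001, 0.023, -0.004]]
0.1 [0.556, 0.044, 0.117] [[0.032, 0.001, -0.034], [-0.001, 0.045, -0.004]]
0.15 [0.559, 0.044, 0.129] [[0.043, 0.001, -0.04], [-0.001, 0.067, -0.004]]
0.2 [0.563, 0.044, 0.141] [[0.055, 0.001, -0.045], [-0.001, 0.088, -0.004]]
0.25 [0.567, 0.044, 0.153] [[0.067, 0.001, -0.05], [-0.001, 0.11, -0.004]]
0.3 [0.572, 0.045, 0.165] [[0.079, 0.001, -0.054], [-0.001, 0.132, -0.004]]
0.35 [0.577, 0.045, 0.177] [[0.091, 0.001, -0.058], [-0.001, 0.154, -0.004]]
0.4 [0.583, 0.045, 0.189] [[0.104, 0.001, -0.061], [-0.001, 0.176, -0.004]]
0.45 [0.589, 0.045, 0.2] [[0.117, 0.001, -0.063], [-0.0, 0.197, -0.004]]
0.5 [0.596, 0.046, 0.21] [[0.129, 0.001, -0.065], [-0.0, 0.219, -0.004]]
```

Call:
servo_tool --targets '[[[0.005, 0.001, -0.01], [0, 0, 0]], [[0.01, 0.001, -0.021], [0, 0, 0]], [[0.015, 0.001, -0.025], [0, 0.01, 0]], [[0.02, 0.001, -0.028], [0, 0.023, 0]], [[0.026, 0.001, -0.031], [0, 0.034, 0]], [[0.032, 0.001, -0.034], [0, 0.045, 0]], [[0.038, 0.001, -0.037], [0, 0.056, 0]], [[0.043, 0.001, -0.04], [0, 0.067, 0]], [[0.049, 0.001, -0.043], [0, 0.078, 0]], [[0.055, 0.001, -0.045], [0, 0.088, 0]], [[0.061, 0.001, -0.048], [0, 0.099, 0]], [[0.067, 0.001, -0.05], [0, 0.11, 0]]]'

```text
time_s: 10.5
position: [0.568, 0.0443, 0.1547]
tcp_rot: [[0.553, 0.044, 0.832], [0.021, -0.999, 0.038], [0.833, -0.003, -0.553]]
force: [-1.9, 0.9, -1.9]
opening: 0.001
```

```bash
python3 lift.py .25 .95 15; python3 -c "
from h import *
c=eyes.capture('wrist');cv2.imwrite('pics/w4.png',c['pixels'])"
```

```text
[-14.7  40.3 135.5 161.8  52.4 -88.2] [0.56800997 0.04433158 0.15473036] [-0.0771 -0.0002  0.1547]
0.25 [0.567, 0.044, 0.153] [[-0.002, -0.0, -0.0], [-0.0, -0.003, -0.004]]
0.3 [0.572, 0.045, 0.165] [[0.011, -0.0, -0.003], [-0.0, 0.019, -0.004]]
0.35 [0.577, 0.045, 0.177] [[0.024, -0.0, -0.005], [-0.0, 0.041, -0.004]]
0.4 [0.583, 0.045, 0.189] [[0.036, -0.0, -0.007], [-0.0, 0.063, -0.004]]
0.45 [0.589, 0.045, 0.2] [[0.049, -0.0, -0.008], [-0.0, 0.084, -0.004]]
0.5 [0.596, 0.046, 0.21] [[0.062, -0.0, -0.008], [-0.0, 0.106, -0.004]]
0.55 [0.602, 0.046, 0.219] [[0.073, -0.0, -0.007], [-0.0, 0.128, -0.004]]
0.6 [0.609, 0.046, 0.228] [[0.083, -0.0, -0.006], [-0.0, 0.15, -0.004]]
0.65 [0.616, 0.047, 0.236] [[0.094, -0.001, -0.005], [-0.0, 0.172, -0.004]]
0.7 [0.624, 0.047, 0.243] [[0.105, -0.001, -0.003], [-0.0, 0.193, -0.004]]
0.75 [0.632, 0.047, 0.251] [[0.115, -0.001, -0.0], [0.0, 0.215, -0.004]]
0.8 [0.64, 0.048, 0.258] [[0.126, -0.001, 0.003], [0.0, 0.237, -0.004]]
0.85 [0.649, 0.048, 0.264] [[0.136, -0.001, 0.007], [0.0, 0.259, -0.004]]
0.9 [0.658, 0.049, 0.271] [[0.146, -0.001, 0.011], [0.0, 0.281, -0.004]]
0.95 [0.667, 0.049, 0.276] [[0.156, -0.001, 0.015], [0.0, 0.303, -0.004]]
```

View pics/w4.png

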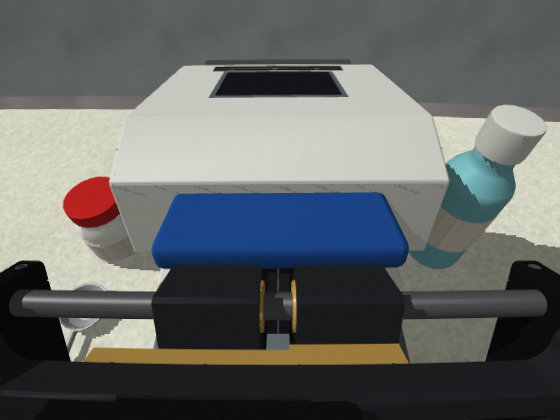

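Call:
servo_tool --targets '[[[0.005, 0, -0.001], [0, 0.01, 0]], [[0.011, 0, -0.003], [0, 0.019, 0]], [[0.024, 0, -0.005], [0, 0.041, 0]], [[0.036, 0, -0.007], [0, 0.063, 0]], [[0.049, 0, -0.008], [0, 0.084, 0]], [[0.062, 0, -0.008], [0, 0.106, 0]], [[0.073, 0, -0.007], [0, 0.128, 0]], [[0.083, 0, -0.006], [0, 0.15, 0]], [[0.094, 0, -0.005], [0, 0.172, 0]], [[0.105, 0, -0.003], [0, 0.193, 0]], [[0.115, 0, 0], [0, 0.215, 0]]]'

```text
time_s: 11.92
position: [0.6318, 0.0468, 0.2504]
tcp_rot: [[0.362, 0.043, 0.931], [0.013, -0.999, 0.042], [0.932, -0.003, -0.363]]
force: [-0.9, 0.4, -1.3]
opening: 0.008
```

```bash
python3 lift.py .7 1.1 9; python3 -c "
from h import *
c=eyes.capture('wrist');cv2.imwrite('pics/w5.png',c['pixels'])"
```

```text
[-12.9  32.7 129.2 161.4  51.4 -83.7] [0.63177935 0.04681993 0.25039745] [-0.0133 -0.0006  0.2504]
0.7 [0.624, 0.047, 0.243] [[-0.009, -0.001, -0.005], [0.0, -0.022, -0.004]]
0.75 [0.632, 0.047, 0.251] [[0.0, -0.001, -0.0], [0.001, 0.0, -0.004]]
0.8 [0.64, 0.048, 0.258] [[0.01, -0.001, 0.005], [0.001, 0.022, -0.004]]
0.85 [0.649, 0.048, 0.264] [[0.019, -0.001, 0.011], [0.001, 0.044, -0.004]]
0.9 [0.658, 0.049, 0.271] [[0.028, -0.001, 0.017], [0.001, 0.066, -0.004]]
0.95 [0.667, 0.049, 0.276] [[0.037, -0.001, 0.023], [0.001, 0.087, -0.004]]
1.0 [0.676, 0.049, 0.281] [[0.045, -0.001, 0.03], [0.001, 0.109, -0.004]]
1.05 [0.686, 0.05, 0.286] [[0.053, -0.001, 0.038], [0.001, 0.109, -0.004]]
1.1 [0.696, 0.05, 0.291] [[0.061, -0.001, 0.045], [0.001, 0.109, -0.004]]
```

View pics/w5.png

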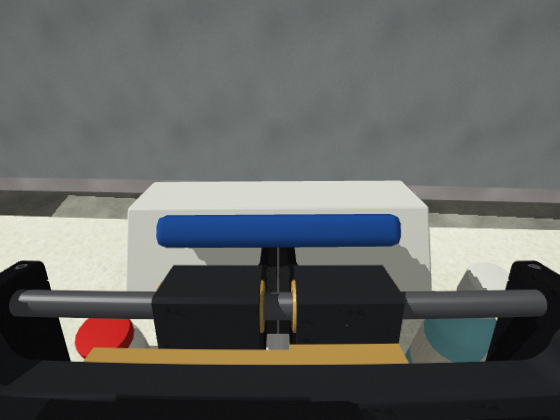

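Call:
servo_tool --targets '[[[0.005, 0, 0.002], [0, 0.01, 0]], [[0.01, 0, 0.005], [0, 0.022, 0]], [[0.015, 0, 0.008], [0, 0.033, 0]], [[0.019, 0, 0.011], [0, 0.044, 0]], [[0.024, 0, 0.014], [0, 0.055, 0]], [[0.028, 0, 0.017], [0, 0.066, 0]], [[0.033, 0, 0.02], [0, 0.077, 0]], [[0.037, 0, 0.023], [0, 0.087, 0]], [[0.045, 0, 0.03], [0, 0.109, 0]], [[0.053, 0, 0.038], [0, 0.109, 0]], [[0.053, 0, 0.038], [0, 0.109, 0]], [[0.053, 0, 0.038], [0, 0.109, 0]]]'

```text
time_s: 13.48
position: [0.6861, 0.0488, 0.2859]
tcp_rot: [[0.259, 0.043, 0.965], [0.008, -0.999, 0.042], [0.966, -0.003, -0.259]]
force: [1.2, 0.0, 2.5]
opening: -0.001
```

Call:
servo_tool --targets '[[[0, 0, -0.01], [0, 0, 0]], [[0, 0, -0.02], [0, 0, 0]], [[0, 0, -0.04], [0, 0, 0]], [[0, 0, -0.06], [0, 0, 0]], [[0, 0, -0.08], [0, 0, 0]], [[0, 0, -0.1], [0, 0, 0]], [[0, 0, -0.12], [0, 0, 0]], [[0, 0, -0.12], [0, 0, 0]]]'

```text
time_s: 14.48
position: [0.5682, 0.0439, 0.3161]
tcp_rot: [[0.264, 0.042, 0.964], [0.007, -0.999, 0.042], [0.965, -0.004, -0.264]]
force: [0.2, 0.3, -0.1]
opening: 0.009
```

```bash
python3 -c "
from h import *
s=telemetry.read_state();print(s['joint_positions'].round(1),s['position'])
a=eyes.capture('scene')['pixels'];b=eyes.capture('top')['pixels']
cv2.imwrite('pics/both6.png',cv2.hconcat([a[80:380,100:500],b[80:380,100:500]]))
print(rel(loc(-.20,0,.30),Rf(40)),rel(loc(-.20,0,.30),Rf(60)))
"
```

```text
[-17.3  25.6 138.4 157.8  59.7 -83.5] [0.5682303  0.04387877 0.31613441]
([-0.049, -0.001, -0.116], [0.001, -0.434, -0.004]) ([-0.049, -0.001, -0.116], [0.0, -0.783, -0.005])
```

View pics/both6.png

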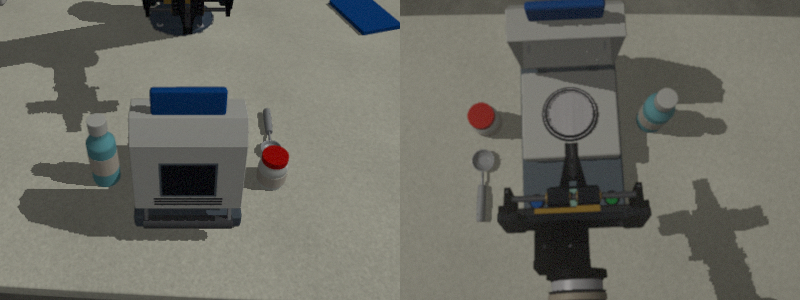

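```bash
python3 -c "
from h import *
print(rel([.47,.11,.30],Rf(90)))
"
```

```text
([-0.042, -0.071, -0.089], [-0.001, -1.307, -0.005])
```

Call:
servo_tool --targets '[[[-0.004, -0.007, -0.009], [0, -0.12, 0]], [[-0.008, -0.014, -0.018], [0, -0.24, 0]], [[-0.012, -0.021, -0.027], [0, -0.36, 0]], [[-0.016, -0.028, -0.036], [0, -0.48, 0]], [[-0.02, -0.035, -0.045], [0, -0.6, 0]], [[-0.024, -0.042, -0.054], [0, -0.72, 0]], [[-0.028, -0.049, -0.063], [0, -0.84, 0]], [[-0.032, -0.056, -0.072], [0, -0.96, 0]], [[-0.036, -0.063, -0.08], [0, -1.08, 0]], [[-0.042, -0.071, -0.089], [0, -1.2, 0]], [[-0.042, -0.071, -0.089], [0, -1.307, 0]], [[-0.042, -0.071, -0.089], [0, -1.307, 0]]]'

```text
time_s: 16.08
position: [0.4695, 0.1101, 0.3002]
tcp_rot: [[0.98, 0.068, 0.186], [0.058, -0.997, 0.056], [0.19, -0.044, -0.981]]
force: [0.1, 0.4, -0.7]
opening: 0.002
```

```bash
python3 -c "
from h import *
s=telemetry.read_state();print(s['joint_positions'].round(1),s['qvel'].round(1))
print(rel([.47,.11,.25],Rf(90)))
"
```

```text
[ -2.5   8.8 103.7   4.4  56.9  81.7] [ 24.4  31.5 -63.  -60.3 104.3  74.7]
([-0.009, 0.002, 0.049], [-0.046, -0.19, 0.018])
```

Call:
servo_tool --targets '[[[0, 0, 0], [0, 0, 0]], [[0, 0, 0], [0, 0, 0]]]'

```text
time_s: 16.32
position: [0.4689, 0.1111, 0.2983]
tcp_rot: [[0.979, 0.071, 0.19], [0.061, -0.996, 0.061], [0.194, -0.049, -0.98]]
force: [-0.2, -0.1, 0.1]
opening: 0.006
```

```bash
python3 -c "
from h import *
s=telemetry.read_state();print(s['qvel'].round(1),s['tcp_rot'].round(3))
c=eyes.capture('wrist')
T=np.eye(4);T[:3,:3]=s['tcp_rot'];T[:3,3]=s['position'];T=T@np.array(c['T_tool_cam'])
for nm,lo,hi in(('blue',(95,110,60),(130,255,255)),('green',(45,100,50),(85,255,255))):
  for b in blobs(c['pixels'],lo,hi): print(nm,b,plane(c,b[0],.053,T).round(4).tolist())
print(rel([.495,.118,.10],Rf(90)))
"
```

```text
[-0.6 -0.8  1.7 -0.5  0.5  0.4] [[ 0.979  0.071  0.19 ]
 [ 0.061 -0.996  0.061]
 [ 0.194 -0.049 -0.98 ]]
blue ([282.7, 190.6], [274, 182, 18, 18, 259]) [0.4956, 0.1176, 0.053]
green ([398.8, 193.5], [389, 185, 20, 18, 287]) [0.5034, -0.0374, 0.053]
([-0.012, 0.004, 0.2], [-0.051, -0.194, 0.021])
```

Tare key measured at (0.4956, 0.1176), which agrees with the earlier views.

Call:
servo_tool --targets '[[[-0.002, 0.001, 0.03], [-0.01, -0.04, 0.004]], [[-0.004, 0.001, 0.06], [-0.02, -0.08, 0.008]], [[-0.006, 0.002, 0.09], [-0.03, -0.12, 0.012]], [[-0.008, 0.003, 0.12], [-0.04, -0.16, 0.016]], [[-0.01, 0.003, 0.15], [-0.051, -0.194, 0.021]], [[-0.012, 0.004, 0.18], [-0.051, -0.194, 0.021]], [[-0.012, 0.004, 0.2], [-0.051, -0.194, 0.021]], [[-0.012, 0.004, 0.2], [-0.051, -0.194, 0.021]], [[-0.012, 0.004, 0.2], [-0.051, -0.194, 0.021]]]'

```text
time_s: 17.5
position: [0.4964, 0.1177, 0.1016]
tcp_rot: [[0.999, 0.044, 0.002], [0.044, -0.999, -0.001], [0.002, 0.001, -1.0]]
force: [0.2, -0.1, -0.5]
opening: 0.0
```

```bash
python3 -c "
from h import *
print(rel([.4955,.1178,.058],Rf(90)),rel([.4955,.1178,.047],Rf(90)))
"
```

```text
([-0.001, -0.0, 0.044], [0.001, -0.002, -0.001]) ([-0.001, -0.0, 0.055], [0.001, -0.002, -0.001])
```

Call:
servo_tool --targets '[[[-0.001, 0, 0.015], [0, 0, 0]], [[-0.001, 0, 0.03], [0, 0, 0]], [[-0.001, 0, 0.042], [0, 0, 0]], [[-0.001, 0, 0.047], [0, 0, 0]], [[-0.001, 0, 0.05], [0, 0, 0]], [[-0.001, 0, 0.052], [0, 0, 0]], [[-0.001, 0, 0.052], [0, 0, 0]], [[-0.001, 0, 0.052], [0, 0, 0]]]'

```text
time_s: 18.5
position: [0.4956, 0.1177, 0.0492]
tcp_rot: [[0.999, 0.045, 0.001], [0.045, -0.999, -0.001], [0.001, 0.002, -1.0]]
force: [-2.1, -0.8, 3.9]
opening: 0.001
```

Force shows the key nearly down; pressing 3 mm further to the stop.

Call:
servo_tool --targets '[[[0, 0, 0.001], [0, 0, 0]], [[0, 0, 0.002], [0, 0, 0]], [[0, 0, 0.003], [0, 0, 0]], [[0, 0, 0.003], [0, 0, 0]], [[0, 0, 0.003], [0, 0, 0]]]'

```text
time_s: 19.12
position: [0.4956, 0.1177, 0.0484]
tcp_rot: [[0.999, 0.045, 0.002], [0.045, -0.999, -0.002], [0.002, 0.002, -1.0]]
force: [-6.7, -0.2, 22.9]
opening: 0.003
```

Call:
servo_tool --targets '[[[0, 0, -0.004], [0, 0, 0]], [[0, 0, -0.01], [0, 0, 0]], [[0, 0, -0.02], [0, 0, 0]], [[0, 0, -0.045], [0, 0, 0]], [[0, 0, -0.08], [0, 0, 0]], [[0, 0, -0.12], [0, 0, 0]], [[0, 0, -0.16], [0, 0, 0]], [[0, 0, -0.2], [0, 0, 0]], [[0, 0, -0.2], [0, 0, 0]], [[0, 0, -0.2], [0, 0, 0]]]'

```text
time_s: 20.38
position: [0.4953, 0.118, 0.2456]
tcp_rot: [[0.999, 0.044, 0.001], [0.044, -0.999, -0.001], [0.001, 0.001, -1.0]]
force: [-1.0, -0.2, -0.2]
opening: 0.003
```

```bash
python3 -c "
from h import *
s=telemetry.read_state();print(s['qvel'].round(1),s['force'])
c=eyes.capture('wrist');a=eyes.capture('scene')['pixels']
T=np.eye(4);T[:3,:3]=s['tcp_rot'];T[:3,3]=s['position'];T=T@np.array(c['T_tool_cam'])
for b in blobs(c['pixels'],(95,110,60),(130,255,255)): print(b,plane(c,b[0],.053,T).round(4).tolist())
cv2.imwrite('pics/both7.png',cv2.hconcat([a[80:380,100:500],c['pixels'][60:360,80:480]]))
"
```

```text
[-0.1  1.3  1.2 -0.1  0.1  0. ] [-1.00455768 -0.21931605 -0.24377577]
([277.4, 184.2], [267, 174, 22, 21, 343]) [0.4959, 0.1175, 0.053]
```

View pics/both7.png

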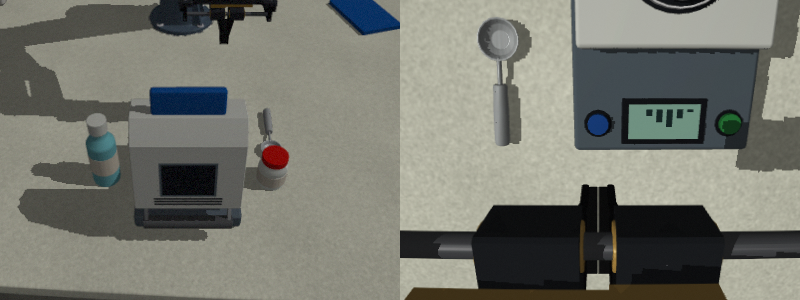

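The picture shows the hood still raised and the tare key back up (at about (598,124) in the right half). The jar, bottle and spoon have not moved, and the gripper is clear.

```bash
python3 -c "
from h import *
print(order.hand_in())"
```

```text
the job is handed in; nothing more can be done
None
```

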